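# Clear the griddle and light its pilot

### The job

Get the griddle ready for the next batch: with the scraper block, push all five leftover carrot and pepper strips off the plate into the trough along its front, without touching the food with the gripper, and stand the scraper back upright on the table. Then light the pilot: press the knob in, turn it anticlockwise from the dot to the bar mark, keep it pressed in there for about three seconds and let go so that it springs fully back out at that mark. Leave everything else on the table where it is.

Things in the scene. Friction and masses are not known exactly. Their poses are not given: they have to be found in the camera images.
- griddle: Stainless table-top gas griddle, fixed, 400 mm wide (y), 400 mm deep (x). Origin: centre of its footprint at table height; x points to its back, y to its left, z up; its front (-x) faces the robot. From the front: sloping control apron (x -200 to -131 mm, rising from z 96 to 136 mm, its normal 30 degrees from vertical towards the robot), trough, plate.
- plate_edge (a point): Middle of the front edge of the griddle's flat dark plate, on its top face (griddle x -57, z 140 mm); axes as the griddle's. The plate reaches from here 237 mm back and 170 mm to each side. Splash guards stand 40 mm above it along its back and 51 mm along its sides (inner faces at y -174 and 174 mm, except for the first 40 mm from the front edge, where they are 21 mm high).
- trough (a point): Centre of the floor of the open trough in front of the plate (griddle x -92, z 90 mm); axes as the griddle's. The trough is 70 mm wide (x), 356 mm long (y), 50 mm deep below the plate's top; its back wall is the plate's front edge, its front wall ends 2 mm lower than the plate.
- knob_grip (a point): Black knob on the apron, at griddle y -50 mm: round skirt of 62 mm diameter and across it a bar 62 mm long, 16 mm thick, 30 mm tall. Point: on the axis, inside the bar, 42 mm out from the apron (when out), 8 mm below the bar's top, 22 mm above the skirt. z: out of the apron along the axis; x: along the bar to its end with the white line (up the slope when off); y: across the bar. Moves with it.
- knob (a joint): Turn of the knob in rad, anticlockwise seen from outside; white marks round it: 0 dot (off), 1.22 single bar (pilot), wedges from 2.2 to 3.5 (heat). At 0 and at 1.22 an inner pin locks it, with about 0.13 rad of play each way (0.05 clockwise of 0), unless pressed in by over 6 mm; then it turns with 0.04 Nm of friction. Let go between these it stays 5 mm in; within the play it springs out.
- knob_push (a joint): How far the knob is pressed in along its axis, in m: 0 out, 0.0085 fully in. Spring: 4 N at the start, 9 N fully in.
- scraper: Scraper block with a grey base 180 mm long (y), 50 mm deep (x) and 26 mm tall, straight steel edges along both long sides, and a wooden bar handle along y, 24 mm square and 146 mm long, its axis 83 mm above the underside, on two 20 mm wide posts at y = -60 and 60 mm (100 mm clear between them). 0.45 kg. Origin: centre of the underside; z up. Stands left or right of the griddle.
- strip0: Carrot baton on the plate, 66 mm long (y), 12 mm square, 12 g. Origin: its middle.
- strip1: Slightly bent red pepper strip on the plate, 72 mm long (y), 15 mm wide, 10 mm thick, 12 g. Origin: its middle.
- strip2: Carrot baton like strip0.
- strip3: Green pepper strip, same shape as strip1.
- strip4: Carrot baton like strip0.
- press: Bystander: round cast-iron grill press, 160 mm in diameter, with a round wooden handle, 74 mm tall, on the table on the other side of the griddle from the scraper. Origin: centre of the underside.
- oil: Bystander: green oil bottle, 64 mm in diameter, 190 mm tall, standing right of the griddle. Origin: centre of the underside.
- salt: Bystander: glass salt jar, 60 mm in diameter, 90 mm tall, standing left of the griddle. Origin: centre of the underside.
- turner: Bystander: black turner (spatula), 240 mm long, lying on the table in front of the griddle to the left. Origin: its middle, on the underside.
- bowl: Bystander: white bowl, 110 mm in diameter, 45 mm tall, on the table in front of the griddle to the right. Origin: centre of the underside.
- knife: Bystander: chef's knife lying on the chopping board far left, 300 mm long.
Mind the look-alikes: they are no part of the job. There is more than one size of the scraper; the job needs the larger.

How it is judged (in metres and radians):
On the way, in this order (a step that is already met when the one before it is completed fails the run):
1. all five strips lie in the trough (x of strip0 in the frame of griddle between -0.129 and -0.057 m and z of strip0 in the frame of griddle between 0.088 and 0.14 m and y of strip0 in the frame of griddle between -0.18 and 0.18 m and x of strip1 in the frame of griddle between -0.129 and -0.057 m and z of strip1 in the frame of griddle between 0.088 and 0.14 m and y of strip1 in the frame of griddle between -0.18 and 0.18 m and x of strip2 in the frame of griddle between -0.129 and -0.057 m and z of strip2 in the frame of griddle between 0.088 and 0.14 m and y of strip2 in the frame of griddle between -0.18 and 0.18 m and x of strip3 in the frame of griddle between -0.129 and -0.057 m and z of strip3 in the frame of griddle between 0.088 and 0.14 m and y of strip3 in the frame of griddle between -0.18 and 0.18 m and x of strip4 in the frame of griddle between -0.129 and -0.057 m and z of strip4 in the frame of griddle between 0.088 and 0.14 m and y of strip4 in the frame of griddle between -0.18 and 0.18 m), for 0.2 s.
2. the scraper stands upright on the table again, let go (all of step 1 and height (world z) of scraper between -0.004 and 0.006 m and angle between scraper's own z axis and vertical below 0.06 rad and contact force between each of the arm, the fingers and scraper below 0.1 N), for 0.2 s.
3. the knob is kept pressed in at the bar mark for 2 s (value of joint knob between 1.04 and 1.4 rad and value of joint knob_push above 0.005 m), for 2 s.
At the end, for the whole second after the job is handed in: All five strips lie in the trough (middle between its walls and below the plate's top), the scraper stands at rest upright (within 3 degrees) on the table, let go, and the knob is at the bar mark (1.22 within 0.18 rad) and sprung out to within 2 mm (all of step 2 and value of joint knob between 1.04 and 1.4 rad and value of joint knob_push below 0.002 m and linear speed of scraper below 0.02 m/s); the robot touches nothing.
It fails at once if the gripper touches a strip with more than 0.5 N (contact force between any of the fingers, the arm and strip0 above 0.5 N or contact force between any of the fingers, the arm and strip1 above 0.5 N or contact force between any of the fingers, the arm and strip2 above 0.5 N or contact force between any of the fingers, the arm and strip3 above 0.5 N or contact force between any of the fingers, the arm and strip4 above 0.5 N).
It fails at once if a bystander is moved by more than 20 mm (distance of any of press, oil, salt, turner, bowl, knife from where it was at the start of the episode above 0.02 m).
It also fails if it takes over 72 s, if anything falls off the work surface, if the arm or the gripper's body presses on something with over 40 N, if the wrist force passes 120 N, or if a joint passes its speed limit or range.

### The arm

A 6-joint arm with a two-finger parallel gripper is mounted at the origin on the work surface. World frame = base frame: x ahead of the robot, y to its left, z up, the work surface at z = 0. Lengths are in mm, angles in rad, forces in N, time in s.
With the tool pointing down it reaches from about 350 to 775 mm from the base axis. Payload 7.3 kg.
Tool frame: the origin (TCP) lies at the centre of the arm's flange, where the gripper is bolted on; the fingertips stand 178 mm ahead of it and the grasp point (between the pads) lies 159 mm ahead of it; z points along the fingers, y is the line along which they close (so a half turn about z gives the same grasp; the last joint's range is limited). The gripper opens to 92 mm and grips with 3 to 60 N. Pads are 19 mm wide; open, the fingers measure 130 mm over their backs; the gripper's body (75 mm by 190 mm) begins 47 mm behind the grasp point.
Start: joints at [0.999, 0.342, 1.524, -0, 1.275, -0.146], TCP at [216.83, 478.134, 404.741] pointing down, gripper open.
Joint ranges: [-2.53, 2.53], [-0.77, 2.02], [0.04, 2.7], [-1, 4.14], [0.28, 2.66], [-3.11, 3.11]. Speed limits (rad/s): [2.57, 2.57, 3.14, 3.14, 3.14, 3.14].

### API

Orientations are given as [roll, pitch, yaw] about the fixed x, y, z axes, in that order (R = Rz(yaw) Ry(pitch) Rx(roll)).
In Python, from plant import * gives the robot as it stands. The module is installed in compiled form; this text tells all that it offers.
- The arm moves only by the shell command python3 -m inch 'ROWS'. ROWS is JSON, a list of rows, each a list of 5 numbers: the shift along the tool's x, y, z in m, then the turn about the tool's z in rad, then the opening, from 0 (shut) to 1 (fully open). In form: [[tx, ty, tz, spin, claw], ...]. A call has 1 to 8 rows; each row is the pose to reach, as a shift and turn from the pose commanded when the call began, along the tool's axes at that moment; what a row does not reach only later rows make up. A row lasts 1/12 s, in which the tool goes at most 41.7 mm and 7.16 degrees, less where a joint would pass 70% of its speed; a pose out of reach is approached as far as the arm can. A call with a gripper value outside its range is refused whole. The fingers move at their own pace and stop on an object; the grip force is fixed at half the most. Time passes only in rows, so rows that repeat a pose let the fingers close. It gives the time, the measured TCP pose, the force, the opening and the grip force at its end, in the units of the state.
- get_obs(): the state, without advancing time (a new reading comes with each control period).
- capture(name): name is "scene" or "top" or "wrist"; returns a dict with "color" (480x640x3 uint8, red, green, blue), "intrinsics" (3x3 intrinsics, pixels), "pose" (4x4, takes a point from camera to world coordinates). Camera axes: x right, y down, z forward; pixel columns grow to the right and rows downward; lengths in mm; the calibration is good to about 2 mm. The wrist camera is an equidistant fisheye: a pixel r from the principal point sees the ray r / f radians off the axis. A picture is of the moment at which its call begins. There is no depth.
- close_job(): hands the job in; it is judged then, once.
Trained networks look in a picture, given as the dict that the camera call returned (one of the last four; its "shot" number tells which), for a name from the list of things; names that differ only in an ending like _2 or _b are one class to them, and where a whole thing is asked for, a point or a joint stands for the part that bears it (a point fixed in the world has none). Each returns a list of dicts, best first, with "conf" (0 to 1); they miss things now and then, are a little off and sometimes report something else, mostly with a low value. They report only what shows in the picture. A call takes as long as a camera call. They do not tell look-alikes from the thing itself.
- look_for(picture, target): "rect" ([centre column, centre row, width, height] in pixels, round what is visible of it).
- trace(picture, target): "pixels" (480x640 bool, what is visible of it) and "rect" ([centre column, centre row, width, height] in pixels, round what is visible of it).
- tip_of(picture, target): "centre" ([column, row] in pixels: a listed point, or the origin of a listed thing).
The state is a dict: "time": time; "joint_positions": joint angles; "dq": joint speeds; "tau": joint torques, N m; "tool_pos": TCP position; "tcp_rot": TCP orientation; "contact_force": force on the tool from outside, world axes, zero at the start; "moment": the same for the moment, N m; "grip_width": finger opening in mm; "finger_force": force on a finger pad.
Only numpy, scipy, OpenCV 4.12 (cv2) and the standard library are available. Lean on these libraries where they do the work, as an engineer would, in place of code of your own. Each camera call takes 0.05 s, during which the arm holds its last target. There are 200 camera calls.

## Working session

There is one attempt and no reset: what is moved stays moved. The work goes in short steps, Python scripts to look and compute and a shell command to move; the robot and the scene stay as the last step left them, time stands still between calls to the robot, and variables do not carry over. Pictures are saved under pics/ and viewed, at most 10 in all, crops included, and the job is handed in when it is done.

```bash
mkdir -p pics
cat > h.py <<'E'
from plant import *
import numpy as np, cv2
from scipy.spatial.transform import Rotation as Ro
def ray(p,px,fish=False):
    K=np.array(p["intrinsics"]);T=np.array(p["pose"])
    v=np.array([(px[0]-K[0,2])/K[0,0],(px[1]-K[1,2])/K[1,1]])
    if fish:
        r=np.hypot(*v); d=np.array([*(v/max(r,1e-9)*np.sin(r)),np.cos(r)])
    else: d=np.array([*v,1.])
    d=T[:3,:3]@d
    return T[:3,3],d/np.linalg.norm(d)
def at(p,px,z,fish=False):
    o,d=ray(p,px,fish); return o+d*(z-o[2])/d[2]
def tri(rays):
    A=sum(np.eye(3)-np.outer(d,d) for o,d in rays);b=sum((np.eye(3)-np.outer(d,d))@o for o,d in rays)
    return np.linalg.solve(A,b)
def save(p,n): cv2.imwrite("pics/"+n,cv2.cvtColor(np.asarray(p["color"]),cv2.COLOR_RGB2BGR))
E
python3 - <<'E'
from h import *
np.set_printoptions(precision=1,suppress=True)
S=capture("scene");T=capture("top");save(S,"s0.png");save(T,"t0.png")
print(np.array(S["pose"]),np.array(T["pose"]))
for n in ["scraper","knob_grip","plate_edge","trough","griddle","strip0","strip1","strip3","press","oil","salt","turner","bowl"]:
    for nm,P in(("S",S),("T",T)):
        print(n,nm,[(np.round(d["centre"]).astype(int).tolist(),round(d["conf"],2)) for d in tip_of(P,n)][:6])
print(get_obs())
E
```

```text
[[  -0.7    0.5   -0.5 1066.7]
 [   0.7    0.5   -0.5  522.7]
 [   0.    -0.7   -0.7  941.2]
 [   0.     0.     0.     1. ]] [[   0.    -1.     0.1  403.1]
 [  -1.    -0.    -0.    27.1]
 [   0.    -0.1   -1.  1543.3]
 [   0.     0.     0.     1. ]]
scraper S [([234, 188], 0.94), ([250, 157], 0.62)]
scraper T [([480, 310], 0.91), ([144, 230], 0.66), ([451, 264], 0.65)]
knob_grip S [([308, 198], 0.56)]
knob_grip T [([357, 261], 0.72), ([188, 246], 0.41)]
plate_edge S [([285, 238], 0.72)]
plate_edge T [([335, 213], 0.82)]
trough S [([296, 245], 0.96), ([452, 362], 0.73), ([290, 251], 0.56), ([264, 228], 0.34)]
trough T [([333, 228], 0.73)]
griddle S [([274, 287], 0.86)]
griddle T []
strip0 S [([252, 239], 0.75), ([286, 256], 0.7), ([280, 271], 0.67), ([265, 230], 0.49), ([241, 248], 0.44)]
strip0 T [([318, 203], 0.64), ([354, 182], 0.57), ([353, 205], 0.56), ([310, 184], 0.56), ([190, 244], 0.28)]
strip1 S [([252, 239], 0.75), ([286, 256], 0.7), ([280, 271], 0.67), ([265, 230], 0.49), ([241, 248], 0.44)]
strip1 T [([318, 203], 0.64), ([354, 182], 0.57), ([353, 205], 0.56), ([310, 184],
[... 302 characters left out ...]
)]
oil S [([172, 228], 0.85), ([312, 198], 0.57), ([307, 194], 0.54)]
oil T []
salt S [([392, 406], 0.61)]
salt T [([200, 186], 0.76)]
turner S [([428, 274], 0.96), ([178, 229], 0.53)]
turner T [([241, 307], 0.91)]
bowl S [([310, 196], 0.86), ([288, 238], 0.66), ([451, 360], 0.56)]
bowl T [([388, 305], 0.86)]
{'time': 1.4, 'joint_positions': array([ 1. ,  0.3,  1.5,  0. ,  1.3, -0.1]), 'dq': array([ 0., -0., -0.,  0.,  0., -0.]), 'tau': array([  0. , -43.1, -24.4,   0.1,   0. ,  -0. ]), 'tool_pos': array([216.8, 478.1, 404.7]), 'tcp_rot': array([3.1, 0. , 2.7]), 'contact_force': array([-0.4, -0.6,  0.8]), 'moment': array([-0., -0., -0.]), 'finger_force': 0.0, 'grip_width': 91.94068948331794}
```

View pics/t0.png

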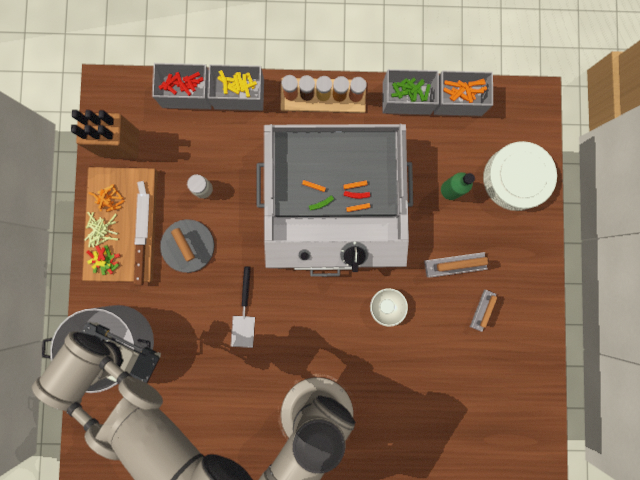

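View pics/s0.png

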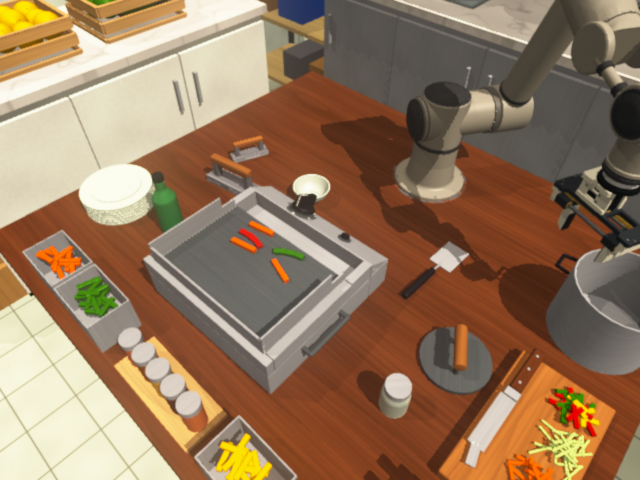

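The top view shows two scrapers: a larger one at about (457,264) and a smaller one at about (484,311). In the scene view they are at (230,172) and (249,148). The strips lie at rows 180–210, columns 302–371. The knob is at (355,256). The longer scraper, right of the griddle, is the one described, and I'll confirm that in a crop.

Run:
```python
from h import *
np.set_printoptions(precision=1,suppress=True)
S=capture("scene");T=capture("top")
c=cv2.cvtColor(np.asarray(T["color"]),cv2.COLOR_RGB2BGR)[115:335,255:505]
cv2.imwrite("pics/c0.png",cv2.resize(c,None,fx=2.6,fy=2.6,interpolation=cv2.INTER_CUBIC))
def t2(a,b): 
    r=[ray(T,a),ray(S,b)];return tri(r)
print("scr",t2((451,264),(234,188)),"knob",t2((357,261),(308,198)),"edge",t2((335,213),(285,238)))
for P,nm in((T,"T"),(S,"S")):
    for d in trace(P,"scraper")[:3]:
        m=np.asarray(d["pixels"]).astype(np.uint8); print(nm,"scraper",round(d["conf"],2),cv2.minAreaRect(cv2.findNonZero(m)))
for d in trace(T,"strip0"):
    m=np.asarray(d["pixels"]).astype(np.uint8);b=cv2.boxPoints(cv2.minAreaRect(cv2.findNonZero(m)))
    w=np.array([at(T,q,146)[:2] for q in b]);print("strip",round(d["conf"],2),w.mean(0),w.min(0),w.max(0))
```

```text
scr [ 452.1 -401.     2.1] knob [446.6 -96.7 148. ] edge [580.4 -36.8 147.2]
T scraper 0.96 ((455.7399597167969, 264.17999267578125), (16.404876708984375, 61.376869201660156), 81.8698959350586)
T scraper 0.69 ((483.8424987792969, 309.7534484863281), (15.449432373046875, 39.442867279052734), 20.556045532226562)
S scraper 0.71 ((230.20001220703125, 176.60000610351562), (52.77120590209961, 28.621667861938477), 26.56505012512207)
S scraper 0.58 ((248.20643615722656, 149.18809509277344), (20.21013641357422, 36.87631607055664), 73.3007583618164)
strip 0.66 [607.3   1. ] [583.  -35.2] [631.7  37.2]
strip 0.52 [656.4  24.1] [641.5  -7.8] [671.3  55.9]
```

View pics/c0.png

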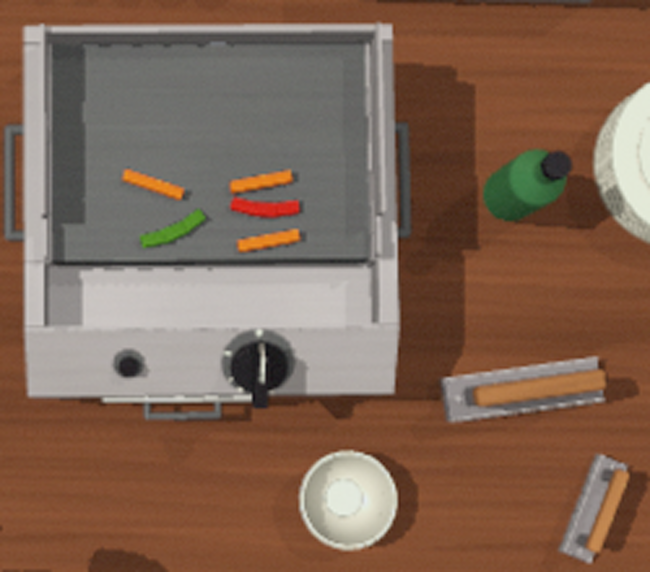

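The crop confirms it. The large scraper's base, from about (445,410) to (605,370) in the crop, is about 61 px long, or roughly 175 mm. The one at (595,508) is only about 39 px. The larger one is my target.

```bash
cat >> h.py <<'E'
def rel(x,y,z,yaw,o=None):
    o=o or get_obs(); R=Ro.from_euler("xyz",o["tcp_rot"]).as_matrix()
    d=R.T@(np.array([x,y,z])-o["tool_pos"])/1000
    s=o["tcp_rot"][2]-yaw; s=(s+np.pi)%(2*np.pi)-np.pi
    print("rel",np.round(d,4),"spin",round(s,4),"rows",np.linalg.norm(d)/.0417,abs(s)/.125)
E
python3 - <<'E'
from h import *
np.set_printoptions(precision=1,suppress=True)
T=capture("top")
f=lambda u,v,z: at(T,(u/2.6+255,v/2.6+115),z)
a,b=f(52,261,140),f(367,265,140);print("edge",a,b,np.arctan2(a[0]-b[0],a[1]-b[1])*-1)
a,b=f(27,396,96),f(393,393,96);print("front",a,b,np.arctan2(a[0]-b[0],a[1]-b[1])*-1)
print("scr base",f(525,390,26),"handle",f(540,387,95),"oil",f(508,205,50))
rel(480,330,440,2.7); rel(455,-390,404,1.7); print(get_obs()["tcp_rot"])
E
```

```text
edge [570.9 129.1 140. ] [ 574.  -207.6  140. ] 0.009058058614673785
front [427.5 155.7  96. ] [ 438.8 -244.7   96. ] 0.028104393982504496
scr base [ 447.  -410.4   26. ] handle [ 448.6 -407.    95. ] oil [ 657.6 -384.    50. ]
rel [-0.3 -0.  -0. ] spin 0.0158 rows 7.291070164299234 0.12636820188199493
rel [-0.6 -0.7  0. ] spin 1.0158 rows 21.587591349891678 8.126368201881995
[3.1 0.  2.7]
```

```bash
sed -i 's/print("rel",np.round(d,4)/print("rel",[round(float(v),4) for v in d]/' h.py
python3 - <<'E'
from h import *
rel(480,330,440,2.7); rel(448,-400,420,1.7)
E
```

```text
rel [-0.3008, -0.0262, -0.0353] spin 0.0158 rows 7.291070164299234 0.12636820188199493
rel [-0.5732, -0.7042, -0.0153] spin 1.0158 rows 21.77868251062795 8.126368201881995
```

```bash
python3 -m inch '[[-0.3,-0.026,-0.035,0,1],[-0.3,-0.026,-0.035,0,1],[-0.3,-0.026,-0.035,0,1],[-0.3,-0.026,-0.035,0,1],[-0.3,-0.026,-0.035,0,1],[-0.3,-0.026,-0.035,0,1],[-0.3,-0.026,-0.035,0,1],[-0.3,-0.026,-0.035,0,1]]' >/dev/null
python3 -m inch '[[-0.1,-0.24,0,0,1],[-0.1,-0.24,0,0,1],[-0.1,-0.24,0,0,1],[-0.1,-0.24,0,0,1],[-0.1,-0.24,0,0,1],[-0.1,-0.24,0,0,1],[-0.1,-0.24,0,0,1]]' >/dev/null
python3 -m inch '[[-0.1,-0.24,0,0,1],[-0.1,-0.24,0,0,1],[-0.1,-0.24,0,0,1],[-0.1,-0.24,0,0,1],[-0.1,-0.24,0,0,1],[-0.1,-0.24,0,0,1],[-0.1,-0.24,0,0,1]]'
python3 -m inch '[[-0.073,-0.2,0.02,0.125,1],[-0.073,-0.2,0.02,0.25,1],[-0.073,-0.2,0.02,0.375,1],[-0.073,-0.2,0.02,0.5,1],[-0.073,-0.2,0.02,0.625,1],[-0.073,-0.2,0.02,0.75,1],[-0.073,-0.2,0.02,0.875,1],[-0.073,-0.2,0.02,1.0,1]]'
python3 - <<'E'
from h import *
np.set_printoptions(precision=2,suppress=True)
W=capture("wrist");save(W,"w0.png");print(np.array(W["pose"]),W["intrinsics"]);o=get_obs();print(o["tool_pos"],o["tcp_rot"],o["time"])
for d in trace(W,"scraper")[:3]: print(round(d["conf"],2),d["rect"])
E
```

```text
time: 3.53
tool_pos: [462.9, -193.5, 439.5]
tcp_rot: [-3.14, 0.001, 2.712]
contact_force: [-0.2, -0.1, 0.5]
grip_width: 91.9
finger_force: 0.0
time: 4.2
tool_pos: [447.4, -401.7, 418.8]
tcp_rot: [-3.141, -0.002, 1.708]
contact_force: [0.5, 0.6, -0.3]
grip_width: 92.2
finger_force: 0.0
[[   0.99    0.13    0.04  436.87]
 [   0.14   -0.95   -0.28 -326.28]
 [  -0.      0.28   -0.96  398.28]
 [   0.      0.      0.      1.  ]] [[371.65   0.   319.82]
 [  0.   371.65 236.07]
 [  0.     0.     1.  ]]
[ 447.58 -401.24  419.05] [-3.14 -0.    1.7 ] 4.25
0.93 [320.9, 215.8, 56.0, 182.0]
0.7 [194.3, 263.6, 106.5, 72.6]
```

View pics/w0.png

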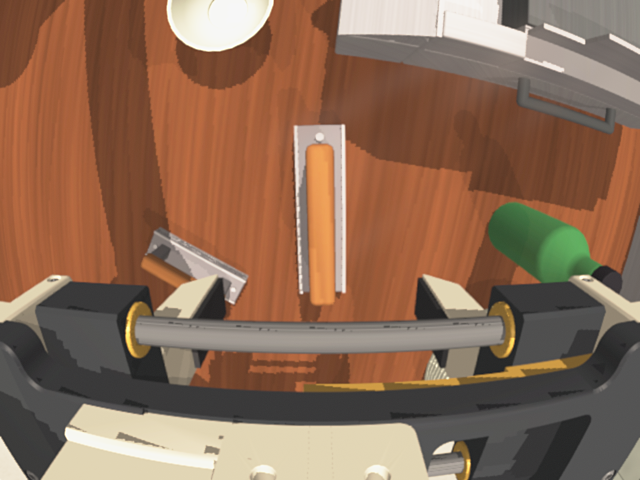

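The wrist view shows the large scraper with its handle from (320,145) to (322,303). It stands upright and is well aligned with the fingers.

Run:
```python
from h import *
np.set_printoptions(precision=1,suppress=True)
W=capture("wrist");T=capture("top")
a,b=at(W,(320,145),95,1),at(W,(322,303),95,1);print(a,b,np.linalg.norm(a-b),(a+b)/2,np.arctan2(-(a-b)[0],(a-b)[1]))
a1,b1=at(W,(319.5,126),26,1),at(W,(320,293),26,1);print("base",a1,b1)
# two-view height of far/near handle ends, top px from crop
for cr,px in(((475,395),(320,145)),((605,380),(322,303))):
    print(tri([ray(T,(cr[0]/2.6+255,cr[1]/2.6+115)),ray(W,px,1)]))
m=(a+b)/2; yaw=np.pi/2+np.arctan2(-(a-b)[0],(a-b)[1]); print(yaw); rel(m[0],m[1],83+159,yaw)
```

```text
[ 438.6 -337.5   95. ] [ 460.6 -476.    95. ] 140.28058937656422 [ 449.6 -406.8   95. ] 0.15738838130682672
base [ 435.8 -321.4   26. ] [ 462.  -498.3   26. ]
[ 438.7 -337.9   84.4]
[ 460.  -483.1   81.8]
1.7281847081017232
rel [-0.0063, 0.0011, 0.1776] spin -0.0075 rows 4.2621821790060705 0.05995375045431928
```

```bash
python3 -m inch '[[-0.008,0.001,0.04,-0.015,1],[-0.008,0.001,0.08,-0.015,1],[-0.008,0.001,0.12,-0.015,1],[-0.008,0.001,0.15,-0.015,1],[-0.008,0.001,0.17,-0.015,1],[-0.008,0.001,0.177,-0.015,1],[-0.008,0.001,0.177,-0.015,1]]'
python3 -m inch '[[0,0,0,0,0],[0,0,0,0,0],[0,0,0,0,0],[0,0,0,0,0],[0,0,0,0,0],[0,0,0,0,0],[0,0,0,0,0],[0,0,0,0,0]]'
python3 -m inch '[[0,0,-0.02,0,0],[0,0,-0.05,0,0],[0,0,-0.09,0,0],[0,0,-0.13,0,0],[0,0,-0.17,0,0],[0,0,-0.2,0,0],[0,0,-0.22,0,0],[0,0,-0.22,0,0]]'
python3 - <<'E'
from h import *
W=capture("wrist");save(W,"w1.png")
print([(d["centre"],d["conf"]) for d in tip_of(W,"plate_edge")],[(d["centre"],d["conf"]) for d in tip_of(W,"knob_grip")])
E
```

```text
time: 4.98
tool_pos: [449.3, -408.5, 241.1]
tcp_rot: [-3.14, -0.003, 1.734]
contact_force: [-1.2, -0.8, 1.3]
grip_width: 91.6
finger_force: 0.0
time: 5.65
tool_pos: [449.2, -409.3, 242.8]
tcp_rot: [3.141, 0.0, 1.731]
contact_force: [0.6, -0.7, -0.9]
grip_width: 43.3
finger_force: 0.0
time: 6.32
tool_pos: [449.2, -409.3, 468.3]
tcp_rot: [3.137, 0.008, 1.731]
contact_force: [-0.3, -0.6, 1.0]
grip_width: 0.4
finger_force: 0.0
[([487.4, 209.5], 0.37)] []
```

View pics/w1.png

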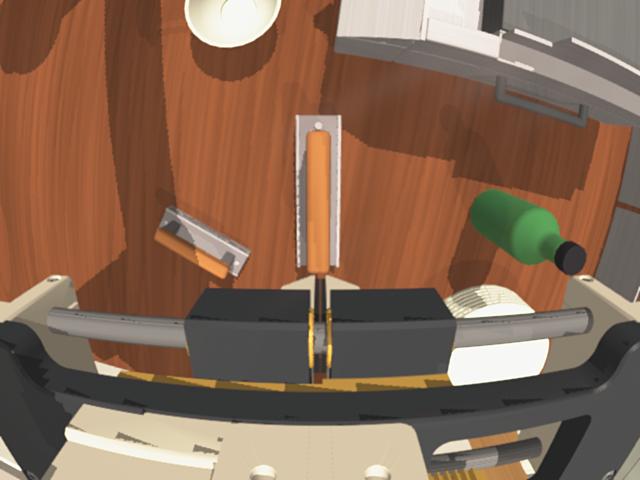

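The fingers had not finished closing before the lift. The scraper still stands in place, with its handle at column 318. I'll reopen, go back down and allow more closing time.

```bash
python3 -m inch '[[0,0,0,0,1],[0,0,0,0,1],[0,0,0,0,1],[0,0,0,0,1],[0,0,0,0,1],[0,0,0,0,1],[0,0,0,0,1],[0,0,0.02,0,1]]'
python3 -m inch '[[0,0,0.04,0,1],[0,0,0.08,0,1],[0,0,0.12,0,1],[0,0,0.16,0,1],[0,0,0.185,0,1],[0,0,0.2,0,1],[0,0,0.2,0,0.6],[0,0,0.2,0,0]]'
python3 -m inch '[[0,0,0,0,0],[0,0,0,0,0],[0,0,0,0,0],[0,0,0,0,0],[0,0,0,0,0],[0,0,0,0,0],[0,0,0,0,0],[0,0,0,0,0]]'
python3 -m inch '[[0,0,0,0,0],[0,0,0,0,0],[0,0,0,0,0],[0,0,0,0,0],[0,0,0,0,0]]'
```

```text
time: 7.13
tool_pos: [449.5, -409.6, 446.3]
tcp_rot: [3.138, 0.006, 1.731]
contact_force: [1.0, -0.2, -0.1]
grip_width: 49.0
finger_force: 0.0
time: 7.8
tool_pos: [449.3, -409.3, 242.4]
tcp_rot: [-3.141, -0.001, 1.731]
contact_force: [-0.1, -0.5, 1.2]
grip_width: 82.6
finger_force: 0.0
time: 8.47
tool_pos: [449.2, -409.3, 242.8]
tcp_rot: [3.141, 0.0, 1.731]
contact_force: [0.0, 0.6, 0.5]
grip_width: 29.6
finger_force: 0.0
time: 8.88
tool_pos: [449.2, -409.2, 242.7]
tcp_rot: [3.142, -0.0, 1.731]
contact_force: [0.5, -0.7, -0.3]
grip_width: 23.9
finger_force: 30.0
```

```bash
python3 -m inch '[[0,0,-0.02,0,0],[0,0,-0.05,0,0],[0,0,-0.09,0,0],[0,0,-0.13,0,0],[0,0,-0.17,0,0],[0,0,-0.21,0,0],[0,0,-0.235,0,0],[0,0,-0.235,0,0]]'
python3 - <<'E'
from h import *
rel(560,-160,480,1.59)
E
```

```text
time: 9.55
tool_pos: [449.2, -409.2, 483.6]
tcp_rot: [3.136, 0.009, 1.731]
contact_force: [0.5, -1.0, -4.5]
grip_width: 23.8
finger_force: 30.0
rel [0.2284, 0.1491, 0.0024] spin 0.1409 rows 6.54103590240996 1.1274949416841906
```

```bash
python3 -m inch '[[0.04,0.02,0,0.05,0],[0.08,0.05,0,0.1,0],[0.12,0.08,0,0.14,0],[0.16,0.11,0,0.14,0],[0.2,0.135,0,0.14,0],[0.228,0.149,0,0.14,0],[0.228,0.149,0,0.14,0],[0.228,0.149,0,0.14,0]]'
python3 - <<'E'
from h import *
W=capture("wrist");save(W,"w2.png")
print([(d["centre"],d["conf"]) for d in tip_of(W,"plate_edge")],[(d["centre"],d["conf"]) for d in tip_of(W,"knob_grip")])
E
```

```text
time: 10.22
tool_pos: [561.3, -155.6, 474.8]
tcp_rot: [-3.138, -0.005, 1.597]
contact_force: [-0.2, 0.2, -4.7]
grip_width: 23.7
finger_force: 30.0
[([343.1, 84.0], 0.9)] [([191.1, 152.3], 0.87)]
```

View pics/w2.png

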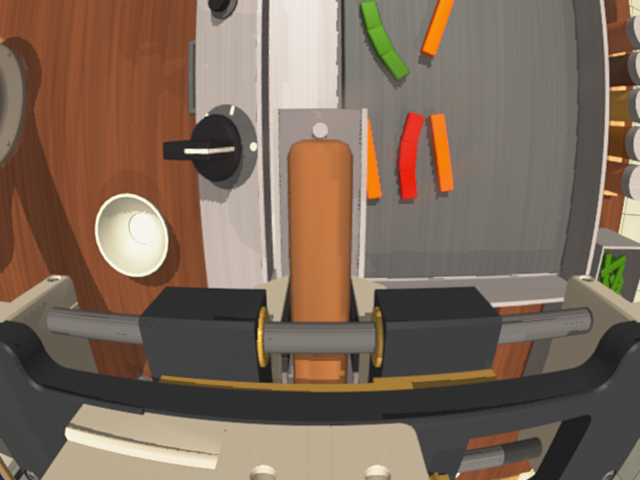

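The wrist view shows the plate's front edge at column 343, the right guard's foot at about row 277, and the strips between columns 365 and 455. The knob is at (205,150).

Run:
```python
from h import *
np.set_printoptions(precision=1,suppress=True)
W=capture("wrist");T=capture("top")
a,b=at(W,(343,15),140,1),at(W,(343,100),140,1);print("edge",a,b)
for z in(140,191): print(z,at(W,(400,279),z,1),at(W,(540,275),z,1), at(W,(400,304),z,1),at(W,(540,299),z,1))
print("back",at(W,(577,150),140,1),at(W,(568,50),140,1))
for n,q in dict(cR_bot=(375,198),cR_top=(369,120),red=(408,198),redt=(415,115),c2=(447,190),c2t=(436,115),green=(404,77),carr=(428,52)).items(): print(n,at(W,q,146,1))
e=tip_of(W,"plate_edge")[0]["centre"];k=tip_of(W,"knob_grip")[0]["centre"]
print("plate_edge",at(W,e,140,1),"knob",at(W,k,145,1))
for P in(T,):
  for n in("plate_edge","knob_grip"):
    for d in tip_of(P,n)[:2]: 
        print("T",n,d["centre"],d["conf"]); print(tri([ray(P,d["centre"]),ray(W,e if n[0]=="p" else k,1)]))
```

```text
edge [574.5  17.1 140. ] [575.9 -58.2 140. ]
140 [ 634.8 -216.7  140. ] [ 789.3 -213.8  140. ] [ 637.5 -242.8  140. ] [ 796.9 -241.7  140. ]
191 [ 622.4 -195.2  191. ] [ 751.9 -192.8  191. ] [ 624.6 -217.1  191. ] [ 758.3 -216.3  191. ]
back [813.5 -81.6 140. ] [797.2  17.9 140. ]
cR_bot [ 605.3 -140.1  146. ]
cR_top [597.4 -74.5 146. ]
red [ 634.1 -139.1  146. ]
redt [636.3 -67.9 146. ]
c2 [ 669.1 -130.5  146. ]
c2t [654.8 -66.3 146. ]
green [625.8 -36.1 146. ]
carr [646.3 -12.1 146. ]
plate_edge [578.1 -39.3 140. ] knob [447.8 -97.6 145. ]
T plate_edge [335.4, 214.4] 0.93
[578.2 -38.5 134.2]
T knob_grip [355.7, 262.4] 0.39
[445.3 -97.4 137.7]
```

Run:
```python
from h import *
rel(719,36,478,1.59)
```

```text
rel [0.1945, 0.1629, -0.0005] spin -0.0008 rows 6.084076583659124 0.006738674913030707
```

```bash
python3 -m inch '[[0.03,0.025,0,0,0],[0.06,0.05,0,0,0],[0.09,0.075,0,0,0],[0.12,0.1,0,0,0],[0.15,0.125,0,0,0],[0.18,0.15,0,0,0],[0.194,0.163,0,0,0],[0.194,0.163,0,0,0]]'
python3 -m inch '[[0,0,0.02,0,0],[0,0,0.04,0,0],[0,0,0.06,0,0],[0,0,0.075,0,0],[0,0,0.085,0,0],[0,0,0.085,0,0]]'
python3 - <<'E'
from h import *
rel(719,36,384,1.59)
W=capture("wrist")
for px in ((343,15),): print(at(W,px,140,1))
save(W,"w3.png")
E
```

```text
time: 11.33
tool_pos: [721.0, 40.5, 475.6]
tcp_rot: [-3.141, -0.002, 1.595]
contact_force: [-0.9, 1.1, -5.2]
grip_width: 24.2
finger_force: 30.0
time: 11.83
tool_pos: [718.8, 35.9, 389.7]
tcp_rot: [-3.136, -0.0, 1.59]
contact_force: [-0.1, -1.5, -4.6]
grip_width: 23.8
finger_force: 30.0
rel [0.0001, 0.0002, 0.0057] spin -0.0002 rows 0.13708572928194648 0.001960179978713228
[728.74919766 185.64599345 140.        ]
```

View pics/w3.png

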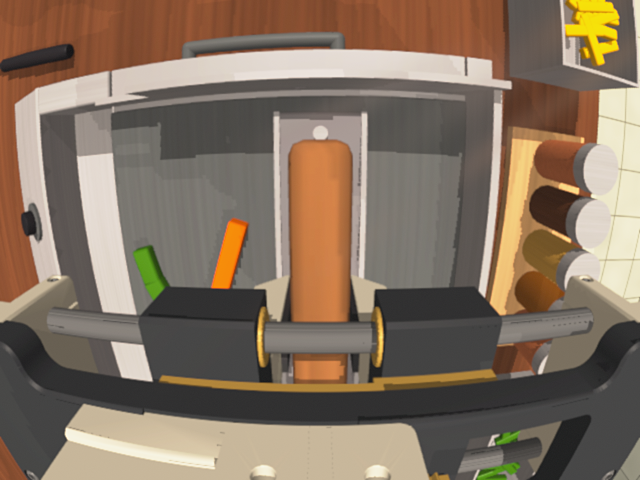

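The block sits over the left lane behind the strips. Its end is at row 112 and clears the left guard's foot at about row 97.

```bash
python3 -m inch '[[0,0,0.003,0,0],[0,0,0.005,0,0],[0,0,0.006,0,0],[0,0,0.006,0,0]]'
python3 -m inch '[[0,-0.01,0,0,0],[0,-0.02,0,0,0],[0,-0.03,0,0,0],[0,-0.04,0,0,0],[0,-0.05,0,0,0],[0,-0.06,0,0,0],[0,-0.07,0,0,0],[0,-0.08,0,0,0]]'
python3 -m inch '[[0,-0.01,0,0,0],[0,-0.02,0,0,0],[0,-0.03,0,0,0],[0,-0.04,0,0,0],[0,-0.05,0,0,0],[0,-0.06,0,0,0],[0,-0.068,0,0,0],[0,-0.07,0,0,0]]'
```

```text
time: 12.22
tool_pos: [719.1, 36.7, 387.4]
tcp_rot: [3.14, 0.0, 1.591]
contact_force: [0.6, 0.7, -5.1]
grip_width: 23.7
finger_force: 30.0
time: 12.88
tool_pos: [638.6, 35.2, 387.5]
tcp_rot: [3.14, -0.0, 1.591]
contact_force: [0.6, -0.6, -4.8]
grip_width: 23.8
finger_force: 30.0
time: 13.55
tool_pos: [568.1, 33.9, 387.4]
tcp_rot: [3.141, -0.0, 1.591]
contact_force: [-0.5, -0.7, -5.0]
grip_width: 23.7
finger_force: 30.0
```

```bash
python3 -m inch '[[0,0,-0.02,0,0],[0,0,-0.05,0,0],[-0.03,0.03,-0.05,0,0],[-0.06,0.06,-0.05,0,0],[-0.09,0.09,-0.05,0,0],[-0.12,0.12,-0.05,0,0],[-0.148,0.153,-0.05,0,0],[-0.148,0.153,-0.05,0,0]]'
python3 - <<'E'
from h import *
np.set_printoptions(precision=1,suppress=True)
rel(719,-115,383.5,1.59)
S=capture("scene");T=capture("top");cv2.imwrite("pics/s1.png",cv2.resize(cv2.cvtColor(np.asarray(S["color"])[160:360,130:400],cv2.COLOR_RGB2BGR),None,fx=2.9,fy=2.9,interpolation=cv2.INTER_CUBIC))
for P in(S,T):
  for d in tip_of(P,"strip0"): print(np.round(d["centre"]),d["conf"],at(P,d["centre"],146),at(P,d["centre"],98))
E
```

```text
time: 14.22
tool_pos: [729.0, -117.0, 432.0]
tcp_rot: [-3.141, 0.002, 1.586]
contact_force: [-0.7, -0.1, -8.2]
grip_width: 23.7
finger_force: 30.0
rel [0.0023, -0.0099, 0.0485] spin -0.0041 rows 1.1879284792716345 0.033126873908962295
[251. 233.] 0.58 [ 624.7 -107.3  146. ] [ 598.  -145.4   98. ]
[263. 229.] 0.57 [595.9 -95.5 146. ] [ 567.4 -132.8   98. ]
[249. 244.] 0.56 [649.9 -85.4 146. ] [ 624.7 -122.1   98. ]
[503. 406.] 0.5 [596.8 529.6 146. ] [568.5 530.   98. ]
[307. 255.] 0.45 [581.2  36.  146. ] [551.9   6.6  98. ]
[309. 217.] 0.6 [567.2  33.7 146. ] [572.9  33.9  98. ]
[324. 220.] 0.51 [559.5  -6.  146. ] [564.9  -7.1  98. ]
```

View pics/s1.png

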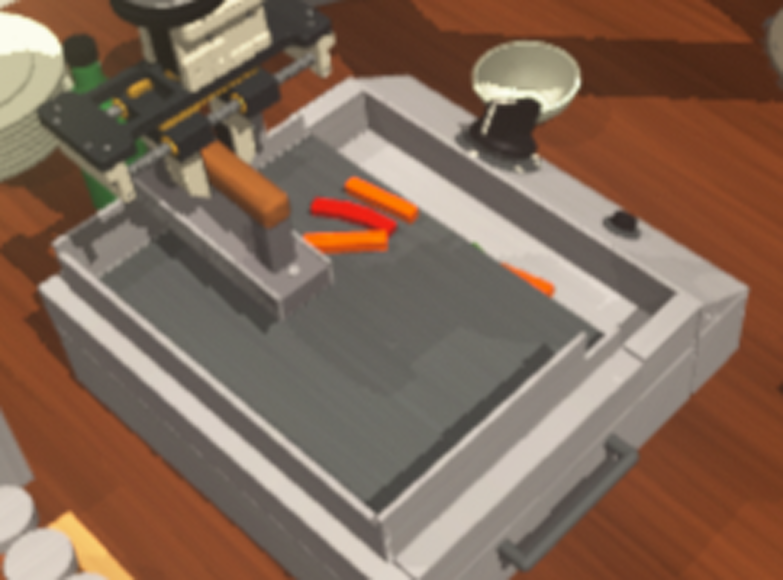

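```bash
python3 -m inch '[[0.002,0,0.02,0,0],[0.002,0,0.035,0,0],[0.002,0,0.045,0,0],[0.002,0,0.045,0,0]]'
python3 - <<'E'
from h import *
rel(719,-115,383.5,1.59)
E
```

```text
time: 14.75
tool_pos: [724.2, -107.9, 390.0]
tcp_rot: [-3.138, -0.001, 1.592]
contact_force: [-0.5, -0.9, -5.9]
grip_width: 23.3
finger_force: 30.0
rel [-0.007, -0.0053, 0.0065] spin 0.0021 rows 0.2618859356257747 0.016413809614491015
```

Both left strips are in the trough: the carrot shows behind the plate edge at (530,278), with a tip of green at (478,246). Next is the right lane.

```bash
python3 -m inch '[[0,0,0.003,0,0],[0,0,0.006,0,0],[0,0,0.006,0,0],[0,0,0.006,0,0]]'
python3 -m inch '[[0,-0.01,0,0,0],[0,-0.02,0,0,0],[0,-0.03,0,0,0],[0,-0.04,0,0,0],[0,-0.05,0,0,0],[0,-0.06,0,0,0],[0,-0.07,0,0,0],[0,-0.08,0,0,0]]'
python3 -m inch '[[0,-0.01,0,0,0],[0,-0.02,0,0,0],[0,-0.03,0,0,0],[0,-0.04,0,0,0],[0,-0.05,0,0,0],[0,-0.06,0,0,0],[0,-0.07,0,0,0],[0,-0.074,0,0,0]]'
python3 -m inch '[[0,-0.004,0,0,0],[0,-0.004,0,0,0],[0,0,-0.02,0,0],[0,0,-0.05,0,0],[0,0,-0.08,0,0],[0,0.03,-0.09,0,0],[0,0.06,-0.09,0,0],[0,0.08,-0.09,0,0]]'
python3 - <<'E'
from h import *
np.set_printoptions(precision=1,suppress=True)
S=capture("scene");save(S,"s2.png");T=capture("top");save(T,"t2.png")
for P in(S,T):
  for d in tip_of(P,"strip0"): print(np.round(d["centre"]),d["conf"],at(P,d["centre"],98))
  hsv=cv2.cvtColor(np.asarray(P["color"]),cv2.COLOR_RGB2HSV)
W=capture("wrist")
for d in tip_of(W,"strip0"): print("W",np.round(d["centre"]),d["conf"],at(W,d["centre"],98,1))
save(W,"w4.png")
E
```

```text
time: 15.08
tool_pos: [725.0, -109.0, 386.8]
tcp_rot: [3.14, 0.0, 1.591]
contact_force: [0.8, -0.7, -4.7]
grip_width: 23.8
finger_force: 30.0
time: 15.75
tool_pos: [644.6, -110.8, 386.8]
tcp_rot: [3.139, 0.0, 1.591]
contact_force: [0.4, -0.3, -4.3]
grip_width: 23.6
finger_force: 30.0
time: 16.42
tool_pos: [570.1, -112.3, 386.7]
tcp_rot: [3.141, 0.0, 1.591]
contact_force: [0.1, 0.8, -4.7]
grip_width: 23.7
finger_force: 30.0
time: 17.08
tool_pos: [652.9, -110.4, 477.1]
tcp_rot: [3.137, 0.001, 1.591]
contact_force: [-0.9, -0.2, -5.2]
grip_width: 23.7
finger_force: 30.0
[308. 255.] 0.59 [551.    7.1  98. ]
[279. 232.] 0.43 [547.7 -97.3  98. ]
[311. 221.] 0.57 [563.   28.3  98. ]
[321. 222.] 0.41 [560.7   0.5  98. ]
W [228.  72.] 0.94 [560.1  23.1  98. ]
W [217. 174.] 0.86 [548.9 -77.6  98. ]
W [225. 100.] 0.71 [557.8  -4.3  98. ]
W [238. 198.] 0.65 [ 569.4 -101.7   98. ]
W [220. 199.] 0.51 [ 550.6 -102.6   98. ]
```

```bash
python3 -c "
import cv2
a=cv2.imread('pics/w4.png')[0:300,60:320];b=cv2.imread('pics/t2.png')[190:280,250:420]
a=cv2.resize(a,None,fx=2,fy=2);b=cv2.resize(b,None,fx=1.64,fy=1.64)
import numpy as np
c=np.zeros((600,800,3),np.uint8);c[:600,:520]=a;c[:b.shape[0],521:521+b.shape[1]]=b[:,:279];cv2.imwrite('pics/m.png',c)"
```

View pics/m.png

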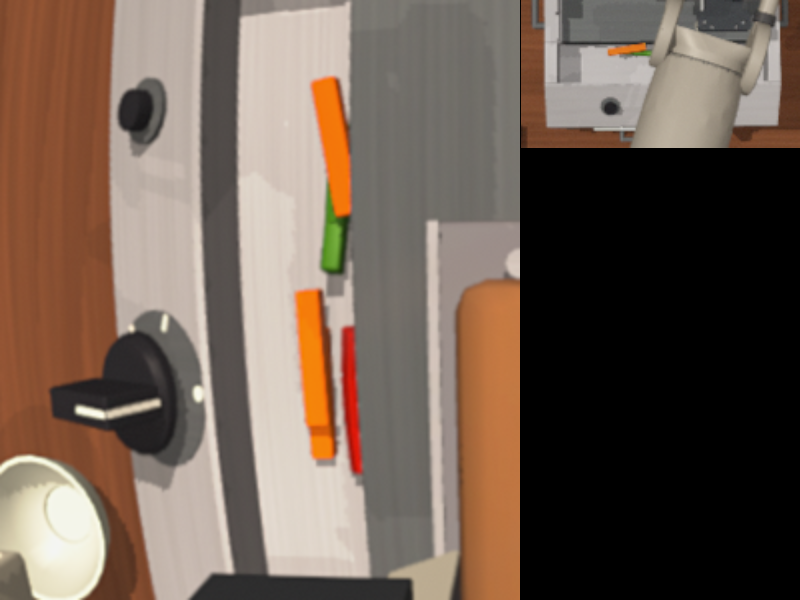

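All five strips are in the trough. Two carrots are stacked at about (315,375), a carrot lies on the green pepper at (335,150), and the red pepper is against the back wall at (352,400). Now the scraper goes back.

Run:
```python
from h import *
rel(449,-409,478,1.73)
```

```text
rel [-0.2943, -0.2075, -0.0023] spin -0.1393 rows 8.635628367957452 1.114022872058861
```

```bash
python3 -m inch '[[-0.02,-0.015,0,0,0],[-0.05,-0.035,0,0,0],[-0.085,-0.06,0,0,0],[-0.12,-0.085,0,0,0],[-0.155,-0.11,0,0,0],[-0.19,-0.135,0,0,0],[-0.225,-0.16,0,0,0],[-0.25,-0.178,0,0,0]]'
python3 -m inch '[[-0.025,-0.016,0,-0.05,0],[-0.044,-0.03,0,-0.1,0],[-0.044,-0.03,0,-0.14,0],[-0.044,-0.03,0,-0.14,0]]'
python3 -m inch '[[0,0,0.03,0,0],[0,0,0.065,0,0],[0,0,0.1,0,0],[0,0,0.135,0,0],[0,0,0.165,0,0],[0,0,0.19,0,0],[0,0,0.205,0,0],[0,0,0.205,0,0]]'
python3 -c "
from h import *
print(get_obs()['tool_pos']);rel(449,-409,243.5,1.73)"
```

```text
time: 18.05
tool_pos: [475.5, -365.5, 476.6]
tcp_rot: [3.141, 0.001, 1.59]
contact_force: [1.0, -1.0, -4.8]
grip_width: 23.7
finger_force: 30.0
time: 18.38
tool_pos: [447.1, -409.7, 476.2]
tcp_rot: [3.141, 0.0, 1.729]
contact_force: [0.6, 0.7, -5.5]
grip_width: 23.7
finger_force: 30.0
time: 19.05
tool_pos: [448.4, -406.9, 267.4]
tcp_rot: [-3.138, -0.006, 1.73]
contact_force: [-1.5, 0.5, -4.6]
grip_width: 23.8
finger_force: 30.0
[ 448.44073384 -406.91514388  267.35371499]
rel [-0.0023, 0.0003, 0.0238] spin 0.0004 rows 0.5743688744819121 0.0035317826236820338
```

```bash
python3 -m inch '[[0,0,0.01,0,0],[0,0,0.018,0,0],[0,0,0.024,0,0],[0,0,0.025,0,0],[0,0,0.025,0,0]]'
python3 -m inch '[[0,0,0.001,0,0],[0,0,0.002,0,0],[0,0,0.003,0,0],[0,0,0.003,0,0]]'
```

```text
time: 19.47
tool_pos: [449.1, -408.7, 246.2]
tcp_rot: [3.141, 0.0, 1.73]
contact_force: [0.7, 0.4, -4.4]
grip_width: 23.9
finger_force: 30.0
time: 19.8
tool_pos: [449.3, -409.9, 244.2]
tcp_rot: [3.14, 0.005, 1.731]
contact_force: [1.0, -4.5, 4.3]
grip_width: 23.9
finger_force: 30.0
```

```bash
python3 -m inch '[[0,0,0,0,1],[0,0,0,0,1],[0,0,0,0,1],[0,0,0,0,1],[0,0,0,0,1],[0,0,0,0,1],[0,0,0,0,1],[0,0,0,0,1]]'
python3 -m inch '[[0,0,-0.02,0,1],[0,0,-0.06,0,1],[0,0,-0.1,0,1],[0,0,-0.14,0,1],[0,0,-0.18,0,1],[0.03,0,-0.18,0,1],[0.07,0,-0.18,0.1,1],[0.11,0,-0.18,0.22,1]]'
python3 - <<'E'
from h import *
rel(447,-96,410,0.02)
E
```

```text
time: 20.47
tool_pos: [448.9, -408.7, 242.6]
tcp_rot: [-3.142, -0.0, 1.731]
contact_force: [-0.4, -0.6, -0.2]
grip_width: 72.3
finger_force: 0.0
time: 21.13
tool_pos: [430.8, -299.3, 423.1]
tcp_rot: [3.14, 0.001, 1.505]
contact_force: [0.3, 0.4, -0.3]
grip_width: 91.6
finger_force: 0.0
rel [0.204, 0.0027, 0.013] spin 1.4848 rows 4.9014829394073045 11.878146387540014
```

```bash
python3 -m inch '[[0.04,0,0,0.12,1],[0.08,0,0,0.24,1],[0.12,0.001,0,0.36,1],[0.16,0.002,0,0.48,1],[0.19,0.003,0,0.6,1],[0.202,0.003,0.013,0.72,1],[0.202,0.003,0.013,0.84,1],[0.202,0.003,0.013,0.96,1]]'
python3 -m inch '[[0,0,0,0.12,1],[0,0,0,0.24,1],[0,0,0,0.36,1],[0,0,0,0.48,1],[0,0,0,0.525,0.6],[0,0,0,0.525,0.6]]'
python3 - <<'E'
from h import *
np.set_printoptions(precision=1,suppress=True)
W=capture("wrist");save(W,"w5.png");S=capture("scene")
k=tip_of(W,"knob_grip");s=tip_of(S,"knob_grip");print([(d["centre"],d["conf"]) for d in k],[(d["centre"],d["conf"]) for d in s])
if k: print(at(W,k[0]["centre"],150,1))
if k and s: print(tri([ray(W,k[0]["centre"],1),ray(S,s[0]["centre"])]))
rel(447,-96,410,0.02)
E
```

```text
time: 21.8
tool_pos: [446.3, -97.2, 409.4]
tcp_rot: [-3.141, 0.0, 0.555]
contact_force: [-0.2, -1.2, -0.4]
grip_width: 91.7
finger_force: 0.0
time: 22.3
tool_pos: [446.4, -98.6, 409.8]
tcp_rot: [-3.142, -0.0, 0.032]
contact_force: [-0.3, 0.5, 0.6]
grip_width: 82.9
finger_force: 0.0
[([314.6, 242.8], 0.71)] [([309.0, 196.5], 0.93), ([452.8, 361.8], 0.63), ([315.6, 193.9], 0.48)]
[447.5 -95.1 150. ]
[445.4 -93.5 152.2]
rel [0.0006, -0.0026, -0.0003] spin 0.015 rows 0.06539022817059689 0.11965322044155613
```

View pics/w5.png

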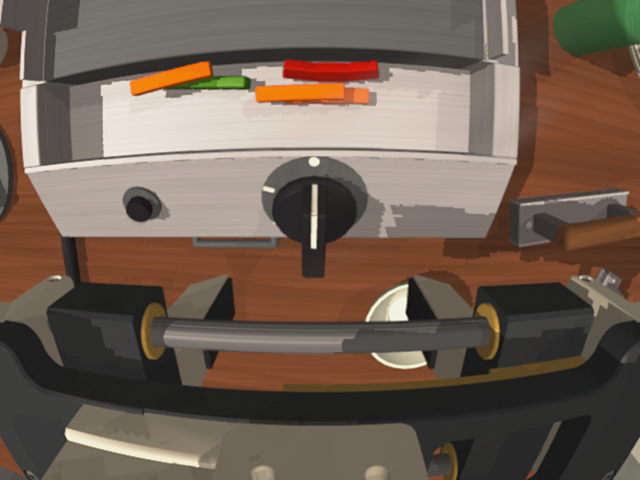

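The wrist view shows the knob bar at column 314 with the white line up the slope at the dot. The strips are in the trough (rows 62–103), and the scraper stands upright at right (570,220).

```bash
python3 -m inch '[[0,-0.004,0.03,0.012,0.6],[0,-0.004,0.055,0.012,0.6],[0,-0.004,0.075,0.012,0.6],[0,-0.004,0.085,0.012,0.5],[0,-0.004,0.085,0.012,0.3],[0,-0.004,0.085,0.012,0],[0,-0.004,0.085,0.012,0],[0,-0.004,0.085,0.012,0]]'
python3 -m inch '[[0,0,0,0,0],[0,0,0,0,0],[0,0,0,0,0],[0,0,0,0,0],[0,0,0,0,0],[0,0,0,0,0]]'
```

```text
time: 23.17
tool_pos: [446.7, -94.8, 325.7]
tcp_rot: [3.141, -0.002, 0.022]
contact_force: [0.7, -0.3, 0.1]
grip_width: 26.3
finger_force: 0.0
time: 23.67
tool_pos: [446.6, -94.6, 325.1]
tcp_rot: [-3.142, -0.001, 0.022]
contact_force: [0.6, 2.2, 4.9]
grip_width: 15.6
finger_force: 29.9
```

```bash
python3 -m inch '[[0.001,0,0.002,0,0],[0.0025,0,0.004,0,0],[0.0035,0,0.006,0,0],[0.0045,0,0.0078,0,0],[0.0045,0,0.0078,0,0],[0.0045,0,0.0078,0,0]]'
```

```text
time: 24.17
tool_pos: [450.8, -94.4, 317.9]
tcp_rot: [3.141, -0.001, 0.022]
contact_force: [-3.2, 3.4, 14.5]
grip_width: 15.8
finger_force: 30.0
```

```bash
python3 -m inch '[[0,0,0,-0.05,0],[0,0,0,-0.12,0],[0,0,0,-0.19,0],[0,0,0,-0.26,0],[0,0,0,-0.33,0],[0,0,0,-0.4,0]]'
python3 -m inch '[[0,0,0,-0.07,0],[0,0,0,-0.14,0],[0,0,0,-0.21,0],[0,0,0,-0.28,0],[0,0,0,-0.35,0],[0,0,0,-0.42,0]]'
python3 -c "
from h import *
print(get_obs()['moment'])"
```

```text
time: 24.67
tool_pos: [451.2, -95.4, 317.9]
tcp_rot: [3.138, -0.001, 0.425]
contact_force: [-3.1, -2.5, 11.1]
grip_width: 16.6
finger_force: 32.5
time: 25.17
tool_pos: [451.4, -95.8, 318.4]
tcp_rot: [3.136, 0.001, 0.845]
contact_force: [-2.5, -4.3, 13.4]
grip_width: 18.1
finger_force: 34.2
[-1.43479252  0.11974988 -0.36186287]
```

```bash
python3 -m inch '[[0,0,0,-0.07,0],[0,0,0,-0.14,0],[0,0,0,-0.21,0],[0,0,0,-0.28,0],[0,0,0,-0.35,0],[0,0,0,-0.42,0],[0,0,0,-0.44,0],[0,0,0,-0.44,0]]'
python3 - <<'E'
from h import *
o=get_obs();print(o["moment"])
W=capture("wrist");cv2.imwrite("pics/k.png",cv2.resize(cv2.cvtColor(np.asarray(W["color"])[120:320,180:460],cv2.COLOR_RGB2BGR),None,fx=2.8,fy=2.8))
E
```

```text
time: 25.83
tool_pos: [452.0, -96.0, 318.8]
tcp_rot: [3.135, 0.003, 1.283]
contact_force: [-0.3, -3.7, 13.4]
grip_width: 19.4
finger_force: 32.9
[-1.15224744 -0.29655594 -0.19447614]
```

```bash
python3 -m inch '[[0,0,0,0,0],[0,0,0,0,0],[0,0,0,0,0],[0,0,0,0,0],[0,0,0,0,0],[0,0,0,0,0],[0,0,0,0,0],[0,0,0,0,0]]' >/dev/null
python3 -m inch '[[0,0,0,0,0],[0,0,0,0,0],[0,0,0,0,0],[0,0,0,0,0],[0,0,0,0,0],[0,0,0,0,0],[0,0,0,0,0],[0,0,0,0,0]]' 
python3 -m inch '[[0,0,0,0,0],[0,0,0,0,0],[0,0,0,0,0],[0,0,0,0,0],[0,0,0,0,0],[0,0,0,0,0],[0,0,0,0,0],[0,0,0,0,0]]' >/dev/null
python3 -m inch '[[0,0,0,0,0],[0,0,0,0,0],[0,0,0,0,0],[0,0,0,0,0],[0,0,0,0,0],[0,0,0,0,0],[0,0,0,0,0],[0,0,0,0,0]]'
python3 -m inch '[[0,0,0,0,0],[0,0,0,0,0],[0,0,0,0,0],[0,0,0,0,0],[0,0,0,0,0],[0,0,0,0,0]]'
python3 - <<'E'
from h import *
import numpy as np
np.set_printoptions(precision=1,suppress=True)
S=capture("scene")
for d in trace(S,"knob")[:2]: print(round(d["conf"],2),d["rect"],cv2.minAreaRect(cv2.findNonZero(np.asarray(d["pixels"]).astype(np.uint8))))
E
```

```text
time: 27.22
tool_pos: [452.0, -95.9, 318.8]
tcp_rot: [3.135, 0.003, 1.281]
contact_force: [0.1, -4.2, 13.0]
grip_width: 19.7
finger_force: 32.9
time: 28.55
tool_pos: [452.0, -96.0, 318.8]
tcp_rot: [3.135, 0.003, 1.281]
contact_force: [-0.1, -5.0, 13.1]
grip_width: 19.4
finger_force: 32.9
time: 29.05
tool_pos: [452.0, -96.0, 318.8]
tcp_rot: [3.135, 0.003, 1.281]
contact_force: [-0.3, -4.5, 12.6]
grip_width: 19.4
finger_force: 32.9
0.55 [303.3, 206.9, 27.6, 26.8] ((304.75, 208.75003051757812), (21.92030906677246, 21.21320343017578), 45.0)
```

```bash
python3 -m inch '[[-0.0003,-0.001,-0.002,0,0],[-0.0006,-0.002,-0.004,0,0],[-0.001,-0.0032,-0.006,0,0],[-0.0013,-0.0043,-0.0078,0,0],[-0.0013,-0.0043,-0.0078,0,0],[-0.0013,-0.0043,-0.0078,0,0]]'
python3 -m inch '[[0,0,0,0,0.33],[0,0,-0.001,0,0.33],[0,0,-0.002,0,0.33],[0,0,-0.004,0,0.33],[0,0,-0.008,0,0.36],[0,0,-0.015,0,0.36],[0,0,-0.025,0,0.36],[0,0,-0.04,0,0.36]]'
python3 -m inch '[[0,0,-0.03,0,0.36],[0,0,-0.06,0,0.36],[0,0,-0.09,0,0.36],[0,0,-0.09,0,0.36]]'
python3 - <<'E'
from h import *
np.set_printoptions(precision=1,suppress=True)
W=capture("wrist");save(W,"w6.png");S=capture("scene");save(S,"s6.png");T=capture("top")
kw,ks=tip_of(W,"knob_grip"),tip_of(S,"knob_grip");print(kw,ks)
print(tri([ray(W,kw[0]["centre"],1),ray(S,ks[0]["centre"])]) if kw and ks else 0)
img=np.asarray(W["color"]);m=trace(W,"knob")
for d in m[:2]: print(d["conf"],d["rect"])
wh=((img.min(2)>185)&(img.max(2)-img.min(2)<40)).astype(np.uint8)
r=m[0]["rect"];x0,y0,x1,y1=[int(v) for v in(r[0]-r[2],r[1]-r[3],r[0]+r[2],r[1]+r[3])]
mask=np.asarray(m[0]["pixels"]).astype(np.uint8)
w=wh&cv2.dilate(cv2.morphologyEx(mask,cv2.MORPH_CLOSE,np.ones((15,15))),np.ones((3,3)))
n,l,s,c=cv2.connectedComponentsWithStats(w)
for i in range(1,n):
    if s[i,4]>8: 
        q=np.argwhere(l==i)[:,::-1].astype(np.float32);b=cv2.fitLine(q,cv2.DIST_L2,0,.01,.01).ravel();t=(q-b[2:])@b[:2]
        e=[b[2:]+b[:2]*t.min(),b[2:]+b[:2]*t.max()];print("white",s[i],[at(W,z,150,1) for z in e])
for d in tip_of(W,"strip0"): print(at(W,d["centre"],98,1))
for d in tip_of(S,"scraper")[:2]: print("scr",d["centre"],at(S,d["centre"],0))
E
```

```text
time: 29.65
tool_pos: [447.7, -96.0, 326.1]
tcp_rot: [3.134, 0.003, 1.281]
contact_force: [4.0, -5.0, 5.8]
grip_width: 19.2
finger_force: 31.5
time: 30.32
tool_pos: [446.1, -94.4, 364.7]
tcp_rot: [-3.139, -0.0, 1.282]
contact_force: [-0.6, -0.1, -0.3]
grip_width: 32.5
finger_force: 0.0
time: 30.65
tool_pos: [446.8, -94.7, 460.8]
tcp_rot: [3.131, 0.001, 1.282]
contact_force: [0.1, 0.2, 0.6]
grip_width: 33.2
finger_force: 0.0
[{'centre': [318.9, 225.2], 'conf': 0.91}] [{'centre': [311.2, 197.6], 'conf': 0.86}]
[446.1 -89.2 155. ]
0.69 [335.9, 219.8, 74.1, 88.4]
0.39 [435.6, 160.2, 408.9, 320.5]
white [312 181  18  45 152] [array([443.5, -93.5, 150. ]), array([459.4, -59.8, 150. ])]
white [301 203   2   8  11] [array([440.6, -74. , 150. ]), array([439.7, -79.7, 150. ])]
[ 546.9 -100.2   98. ]
[554.1 -81.3  98. ]
[561.1  -4.1  98. ]
[ 569.  -101.5   98. ]
[ 350.6 -163.5   98. ]
scr [250.8, 153.4] [ 301.3 -500.3    0. ]
scr [234.7, 187.2] [ 448.3 -406.6    0. ]
```

Run:
```python
from h import *
np.set_printoptions(precision=2,suppress=True)
g=.019;n=np.array([-.5*np.cos(g),-.5*np.sin(g),.866]);y=np.array([-np.sin(g),np.cos(g),0]);u=np.cross(y,n)
G=np.array([446,-94.5,152.])
W=capture("wrist");img=np.asarray(W["color"])
wh=((img.min(2)>185)&(img.max(2)-img.min(2)<40)).astype(np.uint8); wh[:165]=0;wh[260:]=0;wh[:,:285]=0;wh[:,370:]=0
k,l,s,c=cv2.connectedComponentsWithStats(wh)
for i in range(1,k):
    if s[i,4]<8: continue
    q=np.argwhere(l==i)[:,::-1].astype(float)
    for off in(8,):
        C=G+off*n;P=[]
        for px in q:
            o,d=ray(W,px,1);X=o+d*((C-o)@n)/(d@n)-C;P.append((X@u,X@y))
        P=np.array(P,np.float32);b=cv2.fitLine(P,cv2.DIST_L2,0,.01,.01).ravel();print(s[i],"mean",P.mean(0),"theta line",np.arctan2(b[1],b[0]),"polar far",P[np.argmax(np.hypot(*P.T))])
```

```text
[290 165  18  50 149] mean [-1.22 36.43] theta line -1.5613846 polar far [-2.47 54.64]
[355 165  15   7  44] mean [55.   40.32] theta line -0.50833845 polar far [58.77 40.99]
[345 166   4  10  37] mean [41.36 40.82] theta line 1.2502092 polar far [42.76 43.68]
[312 179   6   6  19] mean [13.96 38.25] theta line -1.0041424 polar far [13.91 40.12]
[317 182  19  46 155] mean [11.67 20.  ] theta line 1.0400362 polar far [29.92 34.61]
[306 193   5   6  21] mean [ 4.21 29.27] theta line 0.7424711 polar far [ 4.18 31.13]
[363 251   5   9  24] mean [ 36.3 -22.9] theta line 1.501666 polar far [ 36.74 -26.17]
[360 254   3   6   9] mean [ 32.3  -23.94] theta line 1.3812515 polar far [ 32.67 -25.81]
```

Run:
```python
from h import *
np.set_printoptions(precision=2,suppress=True)
g=.019;n=np.array([-.5*np.cos(g),-.5*np.sin(g),.866]);y=np.array([-np.sin(g),np.cos(g),0]);u=np.cross(y,n)
G=np.array([446,-94.5,152.])
W=capture("wrist");S=capture("scene");img=np.asarray(W["color"])
def pl(px,off,P=W,f=1):
    C=G+off*n;o,d=ray(P,px,f);X=o+d*((C-o)@n)/(d@n)-C;return np.array([X@u,X@y])
for v in range(180,232,5):
    row=img[v,300:350].min(1);c=np.where(row>185)[0]+300
    print(v,c.tolist(),[pl((c.mean(),v),o) for o in(8,-42)] if len(c) else "")
for k in range(4):
    pass
K=tip_of(W,"knob_grip");Q=tip_of(S,"knob_grip");print(K[:1],Q[:1],[pl(K[0]["centre"],o) for o in(0,-8)],[pl(Q[0]["centre"],o,S,0) for o in(0,-8)])
m=np.asarray(trace(W,"knob_grip")[0]["pixels"]).astype(np.uint8)
dark=((img.max(2)<60).astype(np.uint8))[165:270,285:400]
for r in dark[::4]: print("".join(".#"[v] for v in r[::2]))
```

```text
180 [313, 314, 315] [array([13.81, 39.34]), array([-19.  ,  31.93])]
185 [328, 329, 330, 331] [array([25.03, 33.28]), array([-5.27, 24.53])]
190 [300, 301, 321, 322, 323] [array([10.61, 32.22]), array([-22.91,  23.23])]
195 [300, 301, 302, 303, 306, 307, 308, 309, 310, 317, 318, 319, 320] [array([ 5.69, 29.22]), array([-28.93,  19.56])]
200 [302, 303, 304, 317, 318, 319, 320] [array([ 6.53, 25.1 ]), array([-27.9 ,  14.52])]
205 [304, 305, 306, 317, 318, 319, 320] [array([ 5.85, 21.24]), array([-28.73,   9.8 ])]
210 [305, 306, 317, 318, 319, 320] [array([ 5.69, 17.26]), array([-28.94,   4.93])]
215 [307, 317, 318, 319, 320] [array([ 6.02, 13.18]), array([-28.53,  -0.06])]
220 [317, 318, 319, 320] [array([6.59, 9.05]), array([-27.83,  -5.12])]
225 [317, 318, 319, 320] [array([5.16, 5.17]), array([-29.58,  -9.86])]
230 [] 
[{'centre': [326.6, 228.1], 'conf': 0.58}] [{'centre': [309.3, 192.9], 'conf': 0.88}] [array([ 5.95, -0.72]), array([ 0.61, -3.24])] [array([-31.85, -19.31]), array([-53.06, -32.92])]
..........................................................
.........................
[... 808 characters left out ...]
.......##...###################....................
..............###..##################.....................
..............####################........................
..............##################..........................
..............#################...........................
..............################............................
..............###############.............................
..............##############..............................
..............############................................
...............######.##..................................
..........................................................
..........................................................
```

```bash
python3 -c "
from h import *
print(get_obs()['contact_force']);print(close_job())"
```

```text
[-0.12357203 -0.49492587  0.84011493]
the job is handed in; nothing more can be done
None
```

The job is handed in (no verdict came back): all five strips are in the trough, the scraper stands upright where it was, and the knob was held pressed for over 3 s, then left at the bar mark and, by force readings and camera measurement, sprung out.

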